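Close the divider carton and hold its hold-down leg locked at the mark

TASK

Close the carton of drawer dividers: fold the narrow (near) flap down flat first, then the wide (far) flap flat over it. Then push the sprung hold-down leg out over the closed flaps until its pointer lines up with the mark, hold it there while you squeeze the cam lever fully shut against the leg, and finish still holding the leg at the mark with the lever shut - do not let go, someone else will tape the carton. Leave the other things on the bench where they are.

Things in the scene. Friction and masses are not known exactly. Their poses are not given: they have to be found in the camera images.
- fixture: plywood carton-closing board, 260 (x) x 600 (y) x 12 mm, fixed to the bench; origin on the bench, under the line the leg slides along. z is up, +y is the direction in which the leg slides out towards the carton, the -x side faces the robot. A channel 32 mm wide, its top 136 mm above the bench, carries the leg from y = -340 to -25 mm.
- carton_mouth (a point): centre of the open mouth of the cardboard carton, 112 mm above the bench. The carton is fixed on the board, 140 (x) x 180 (y) x 100 mm tall, within a few degrees square to it. The point's x axis points level from the narrow flap's hinge (near side) to the wide flap's hinge (far side), its y axis lies along the hinges.
- narrow_hinge (a point): middle of the narrow flap's hinge line, on the carton's top edge on the robot's (-x) side, 112 mm above the bench. The flap is cardboard, 70 mm from hinge to free edge, 176 mm long along the hinge, 3 mm thick. The point does not turn with the flap.
- narrow_flap (a joint): angle of the narrow flap: 0 = folded flat over the carton, 1.57 = upright, more = leaning outwards towards the robot; it starts at 1.6 to 1.85, its stop is at 2.2. The hinge is stiff (0.05 N m) and the flap stays where it is left. It can be pushed over from outside and pressed down from above.
- wide_hinge (a point): middle of the wide flap's hinge line, on the carton's top edge on the far (+x) side, 140 mm from the other hinge and parallel to it, 115.5 mm above the bench. The flap is cardboard, 95 mm from hinge to free edge, 176 mm long, 3 mm thick; folded flat it overlaps the narrow one. The point does not turn with the flap.
- wide_flap (a joint): angle of the wide flap: 0 = folded flat, 1.57 = upright, more = leaning outwards away from the robot; it starts at 1.6 to 1.85, its stop is at 2.2. Hinge of 0.05 N m, stays where it is left.
- leg: steel hold-down leg, a bar 24 mm wide, 14 mm thick, in the channel; slides 0 to 125 mm along the fixture's +y, axes as the fixture's. Origin: centre line of the bar's top, 136 mm above the bench, level in y with the hook's lip. A spring pulls it back (-y), 3 N at the start to 6 N at full travel (friction 0.8 N), even with the lever shut: it runs back if let go.
- hook (a point): the leg's hook: a dark plate 45 mm tall stands on the bar along its -x side, outer face at x = -15 mm in the leg's frame, from 50 mm behind to 8 mm ahead of this point. At its front a lip (8 mm thick, 45 mm tall) sticks out to x = -52 mm: a finger outside the plate and behind the lip pushes the leg out. The point is at mid-height, on the plate's outer face, at the lip's back face.
- leg_hold (a point): point moving with the leg where a hand best holds it, fingers closing across the leg (fixture's x): midway between the outer face of the hook's plate and the outer face of the shut lever (30 mm apart), 14 mm behind the lip's back face and 26 mm above the bar's top.
- lever_pin (a point): the upright pin about which the cam lever turns, on the leg, 22 mm ahead of the leg's origin and 9 mm to its +x side, at the lever's mid-height. The lever is a dark upright arm 75 mm long, 8 mm thick, 30 mm tall (10 to 40 mm above the bar's top), riding with the leg; its free end points back (-y).
- lever (a joint): angle of the cam lever: 0 = shut, parallel to the leg, its outer face 15 mm to the +x side of the centre line; starts open at 0.28 to 0.36, the free end swung out to +x (outer face 24 to 33 mm from the centre line beside leg_hold). It takes 0.12 N m (about 3 N at leg_hold) to turn and stays where it is left; squeezing it towards the hook's plate shuts it.
- leg_pointer (a point): tip of the leg's pointer, a 3 mm thick fin across the bar, 10 mm tall, pointing to +x, 160 mm behind the leg's origin and 18 mm to its +x side.
- mark: the length mark: a small steel clip on the +x edge of the channel with a dark upright fin (4 mm thick, 30 mm long) across the leg's direction; origin in the middle of the fin's thickness, axes as the fixture's. The leg is at its length when leg_pointer and mark are level along the fixture's y; that is 35 to 105 mm of travel from the start.
- tape: bystander, leave alone: roll of clear packing tape standing on its flat side, 90 outside diameter, 48 tall; sizes in mm; origin at the centre of its underside
- glue: bystander, leave alone: yellow glue bottle, 56 diameter, 150 tall; sizes in mm; origin at the centre of its underside
- offcut: bystander, leave alone: plywood offcut 60 x 110 x 18 lying on the fixture's board under and beside the leg's far side; sizes in mm; origin at the centre of its underside
- screwdriver: bystander, leave alone: screwdriver lying on the bench; sizes in mm; origin at the centre of its underside
- screw_tray: bystander, leave alone: small grey open tray 100 x 140 x 45; sizes in mm; origin at the centre of its underside
- pull: bystander, leave alone: aluminium drawer pull about 110 long, 24 tall, lying on the fixture's board on the near side; sizes in mm; origin at the centre of its underside

How it is judged:
On the way, in this order (a step that is already met when the one before it is completed fails the run):
1. the narrow flap is folded flat while the wide one is still open (value of joint narrow_flap below 0.15 rad and value of joint wide_flap above 1 rad), for 0.2 s.
2. the wide flap is folded flat over it (value of joint each of narrow_flap, wide_flap below 0.15 rad), for 0.2 s.
3. the hand holds the leg at the mark (6 mm), lever still open (y of leg_pointer in the frame of mark between -0.006 and 0.006 m and value of joint lever above 0.2 rad and contact force between the fingers and leg above 1 N), for 0.2 s.
4. the lever is shut with the leg held at the mark (y of leg_pointer in the frame of mark between -0.006 and 0.006 m and value of joint lever below 0.06 rad and contact force between the fingers and leg above 1 N), for 0.2 s.
At the end, for the whole second after the job is handed in: both flaps flat (within 0.15 rad), the leg's pointer within 6 mm of the mark along the leg, the lever shut (under 0.06 rad), the leg at rest and the fingers still pressing on the leg or its lever with over 1 N; the return spring would pull it away if it were not held (all of step 2 and all of step 4 and linear speed of leg below 0.01 m/s); the arm keeps its last pose, push and grip.
It fails at once if the lever is shut while the leg is off its mark (over 10 mm) (value of joint lever below 0.1 rad and not (y of leg_pointer in the frame of mark between -0.01 and 0.01 m)).
It fails at once if a bystander is pushed away (30 mm) or the glue bottle is tipped (distance of any of tape, glue, offcut, screwdriver, screw_tray, pull from where it was at the start of the episode above 0.03 m or angle between glue's own z axis and vertical above 0.5 rad).
It also fails if it takes over 58 s, if anything falls off the work surface, if the arm or the gripper's body presses on something with over 40 N, if the wrist force passes 120 N, or if a joint passes its speed limit or range.

ROBOT

A 7-joint arm with a two-finger parallel gripper is mounted at the origin on the work surface. World frame = base frame: x ahead of the robot, y to its left, z up, the work surface at z = 0. Lengths are in m, angles in rad, forces in N, time in s.
With the tool pointing down it reaches from about 0.425 to 0.925 m from the base axis. Payload 6.8 kg.
Tool frame: the origin (TCP) lies on the centre line of the jaws, within the pads' length; the fingertips stand 11 mm ahead of it and the grasp point (between the pads) lies 8 mm behind it; z points along the fingers, y is the direction in which the jaws open and shut (so a half turn about z gives the same grasp; the last joint's range is limited). The gripper opens to 85 mm and grips with 20 to 120 N. Pads are 22 mm wide; open, the fingers measure 114 mm over their backs; the gripper's body (76 mm by 85 mm) begins 54 mm behind the grasp point. The pads swing forward as they close: fully open they stand 13 mm farther back than shut.
Start: joints at [1.118, 0.477, 0.022, 1.555, -0.011, 1.109, -0.083], TCP at [0.228, -0.635, 0.242] pointing down, gripper open.
Joint ranges: [-2.96, 2.96], [-0.34, 2.1], [-1.41, 1.46], [0.24, 2.44], [-1.37, 4.51], [0.17, 1.92], [-2.96, 2.96]. Speed limits (rad/s): [2.39, 2.39, 3.14, 3.14, 3.14, 3.14, 3.14].

INTERFACE

Orientations are given as a rotation vector (axis times angle).
In Python, from bench import r gives the robot as it stands.
- The arm moves only by the tool send_rows, never from a script. Its argument "deltas" is a list of rows, each a list of 7 numbers: the opening, from 0 (shut) to 1 (fully open), then the shift along the tool's x, y, z as a fraction of full scale, then the turn, a rotation vector about the tool's x, y, z as a fraction of full scale. In form: [[hand, x, y, z, ax, ay, az], ...]. A call has 1 to 20 rows; each row is the pose to reach, as a shift and turn from the pose commanded when the call began, along the tool's axes at that moment, turning the shorter way round; what a row does not reach only later rows make up. Full scale, the value 1, is 150 mm for a shift and 180 degrees for a turn. A row lasts 1/12 s, in which the tool goes at most 41.7 mm and 7.16 degrees, less where a joint would pass 70% of its speed; a pose out of reach is approached as far as the arm can. A call with a number of a shift or a turn outside -1 to 1 is refused whole. A call with a gripper value outside its range is refused whole. The fingers move at their own pace and stop on an object; "squeeze" is the grip in N (left out, the last holds). Time passes only in rows, so rows that repeat a pose let the fingers close. It gives the time, the measured TCP pose, the force and the opening at its end, in the units of the state.
- r.get_obs(): the state, without advancing time (a new reading comes with each control period).
- r.grab_frame(name): name is "side" or "top" or "wrist"; returns a dict with "pixels" (480x640x3 uint8, red, green, blue), "camera_matrix" (3x3 intrinsics, pixels), "dist_coeffs" ([k1, k2, p1, p2, k3] as OpenCV has them; the pictures are not rectified), "rvec" (rotation vector, rad) and "tvec" (3), from world to camera coordinates, as OpenCV has them. Camera axes: x right, y down, z forward; pixel columns grow to the right and rows downward; lengths in m; the calibration is good to about 2 mm. A picture is of the moment at which its call begins. There is no depth.
- r.hand_in(): hands the job in, once; it reports no verdict.
The state is a dict: "clock": time; "joints": joint angles; "qvel": joint speeds; "tau": joint torques, N m; "tcp_pos": TCP position; "orientation": TCP orientation; "contact_force": force on the tool from outside, world axes, zero at the start; "moment": the same for the moment, N m; "grip_width": finger opening in m.
Only numpy, scipy, OpenCV 4.12 (cv2) and the standard library are available. Lean on these libraries where they do the work, as an engineer would, in place of code of your own. Each camera call takes 0.05 s, during which the arm holds its last target. There are 200 camera calls.

## Working session

There is one attempt and no reset: what is moved stays moved. The work goes in short steps, Python scripts to look and compute and a tool call to move; the robot and the scene stay as the last step left them, time stands still between calls to the robot, and variables do not carry over. Pictures are saved under pics/ and viewed, about 8 in all and at most 12, crops included, and the job is handed in when it is done.

Besides the shell and the picture viewer there is one more tool, called after "Emit:" as a command line: name --pt "numbers of a row" for each row, then --argument value for the rest. send_rows: Moves the arm, as the interface text tells. Shift numbers are shares of 150 mm and turn numbers shares of 180 degrees, none past 1 either way. Its arguments: {"type":"object","properties":{"deltas":{"type":"array","items":{"type":"array","items":{"type":"number"}}},"squeeze":{"type":"number"}},"required":["deltas"]}

```bash
mkdir -p pics; cat > h.py <<'E'
import numpy as np, cv2
from bench import r
def snap(cam,name):
    f=r.grab_frame(cam); cv2.imwrite(f'pics/{name}.png',f['pixels'][:,:,::-1])
    np.savez(f'pics/{name}.npz',**{k:np.array(v,float) for k,v in f.items() if k!='pixels'}); return f
def load(name): return np.load(f'pics/{name}.npz')
def proj(f,P): return cv2.projectPoints(np.array(P,float).reshape(-1,3),f['rvec'],f['tvec'],f['camera_matrix'],f['dist_coeffs'])[0][:,0]
def ray(f,uv):
    R=cv2.Rodrigues(np.array(f['rvec'],float))[0]; n=cv2.undistortPoints(np.array(uv,float).reshape(-1,1,2),f['camera_matrix'],f['dist_coeffs'])[:,0]
    d=np.c_[n,np.ones(len(n))]@R; return -R.T@np.array(f['tvec']).ravel(), d
def atz(f,uv,z):
    o,d=ray(f,uv); z=np.broadcast_to(z,len(d)); return o+d*((z-o[2])/d[:,2])[:,None]
E
python3 - <<'E'
from h import *
a=snap('top','t0');b=snap('side','s0')
for f in (a,b): print(ray(f,[[320,240]]),np.array(f['camera_matrix'])[0,0])
print(r.get_obs())
E
```

```text
(array([ 0.42766981, -0.02453977,  1.18139658]), array([[ 0.08471822, -0.00482787, -0.99648091]])) 459.39113936981715
(array([0.29546411, 0.96921618, 1.01703974]), array([[ 0.17240356, -0.73299549, -0.6581281 ]])) 550.9567643226407
{'clock': 0.1, 'joints': array([ 1.11792484,  0.47772551,  0.02235946,  1.55634102, -0.01148847,
        1.10930241, -0.08308794]), 'qvel': array([-0.00160012, -0.00098378,  0.00059968, -0.00282976, -0.00092964,
        0.00221358,  0.0017202 ]), 'tau': array([ 4.57869537e-03, -5.97755456e+01,  1.61385499e+00, -2.81953114e+01,
        1.28674219e-02,  5.04171214e-03,  3.60833837e-06]), 'tcp_pos': array([ 0.22794307, -0.63480452,  0.24142272]), 'orientation': array([-3.09345249e+00, -5.38648725e-01,  6.55579913e-04]), 'contact_force': array([ 0.4471893 ,  0.05918828, -0.55970425]), 'moment': array([0.02860026, 0.0238304 , 0.0420773 ]), 'grip_width': 0.08552024615635795}
```

View pics/t0.png

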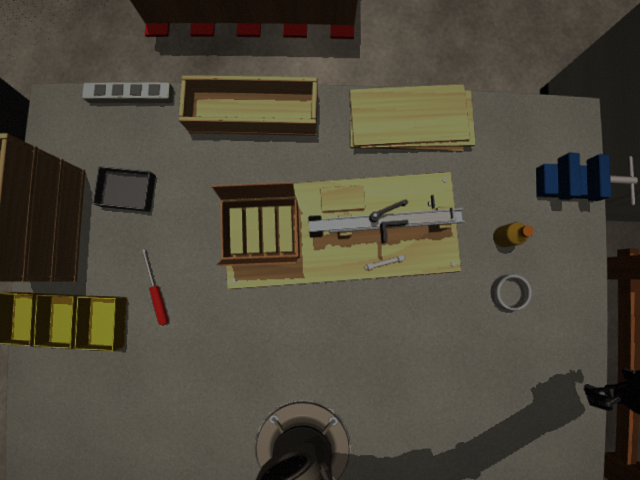

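View pics/s0.png

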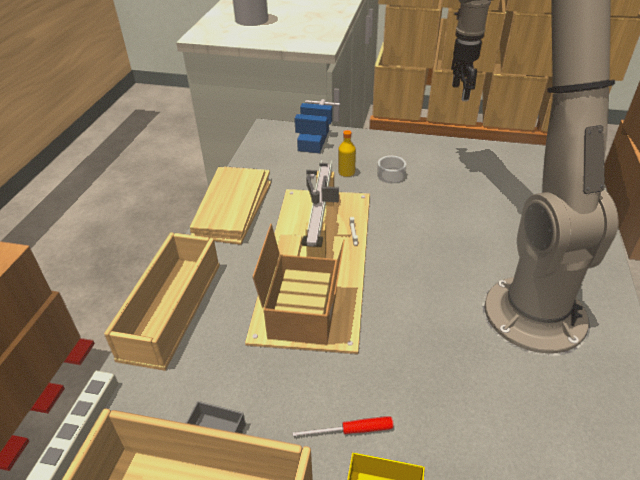

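The top view shows the board spanning about (214..460, 173..287), carton at (220..300, 185..277) and the leg along row ~220. The side view shows the flaps standing up. I'll crop both enlarged.

```bash
python3 - <<'E'
import cv2
a=cv2.imread('pics/t0.png')[165:295,205:470]; cv2.imwrite('pics/t0c.png',cv2.convertScaleAbs(cv2.resize(a,None,fx=3,fy=3,interpolation=cv2.INTER_CUBIC),alpha=1.3,beta=15))
b=cv2.imread('pics/s0.png')[150:360,235:385]; cv2.imwrite('pics/s0c.png',cv2.convertScaleAbs(cv2.resize(b,None,fx=2.8,fy=2.8,interpolation=cv2.INTER_CUBIC),alpha=1.3,beta=15))
E
```

```text
(no output)
```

View pics/t0c.png

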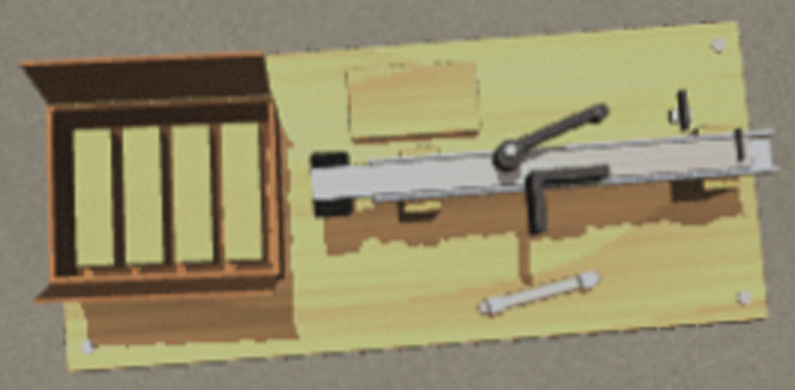

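View pics/s0c.png

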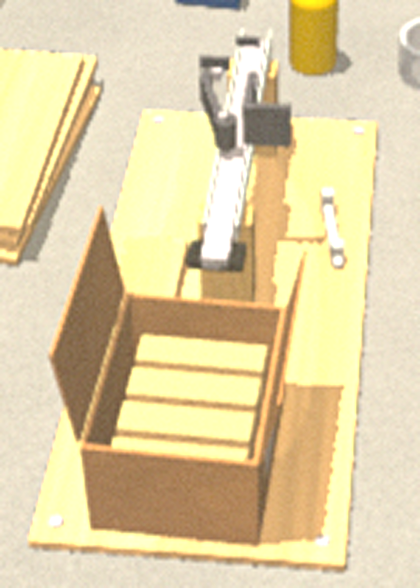

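```bash
python3 - <<'E'
from h import *
f=load('t0'); c=lambda P:(np.array(P,float)+.5)/3-.5+[205,165]
np.set_printoptions(precision=4,suppress=True)
B=atz(f,c([(738,22),(767,317),(70,370)]),.012); print('board',B)
loc=np.array([[.13,-.3],[-.13,-.3],[-.13,.3]])
M=cv2.estimateAffinePartial2D(loc,B[:,:2])[0]; s=np.hypot(M[0,0],M[1,0]); yaw=np.arctan2(M[1,0],M[0,0]); 
R=np.array([[np.cos(yaw),-np.sin(yaw)],[np.sin(yaw),np.cos(yaw)]]); t=B[:,:2].mean(0)-R@loc.mean(0)
print('scale',s,'yaw',yaw,t)
def L(p,z): return (atz(f,c([p]),z)[0,:2]-t)@R
for n,p,z in [('chan end-x',(777,170),.136),('chan end+x',(772,131),.136),('leg front',(312,165),.136),('leg front2',(313,200),.136),
 ('ptr tip',(738,129),.146),('ptr end',(740,158),.146),('mark tip',(682,90),.15),('mark in',(686,130),.15),('mark tip.136',(682,90),.136),
 ('lip back outer',(546,232),.181),('lip front outer',(534,232),.181),('plate rear outer',(608,181),.181),('pin',(508,150),.176),('lever end',(605,110),.176),
 ('far+y',(50,108),.1155),('far-y',(268,98),.1155),('near-y',(282,275),.112),('near+y',(52,275),.112),('near-y in',(272,268),.112)]: print(n,L(p,z)*1000, atz(f,c([p]),z)[0,:2])
# flap free edge angle
E
```

```text
board [[ 0.7153 -0.3666  0.012 ]
 [ 0.4596 -0.392   0.012 ]
 [ 0.3976  0.2002  0.012 ]]Traceback (most recent call last):
  File "<stdin>", line 6, in <module>
cv2.error: OpenCV(4.12.0) /io/opencv/modules/calib3d/src/ptsetreg.cpp:1108: error: (-215:Assertion failed) count >= 0 && to.checkVector(2) == count in function 'estimateAffinePartial2D'
```

```bash
cat > m.py <<'E'
from h import *
f=load('t0'); c=lambda P:(np.array(P,float)+.5)/3-.5+[205,165]
np.set_printoptions(precision=4,suppress=True)
B=atz(f,c([(738,22),(767,317),(70,370)]),.012)[:,:2]
loc=np.array([[.13,-.3],[-.13,-.3],[-.13,.3]]); lc=loc-loc.mean(0); bc=B-B.mean(0)
z=(np.conj(lc@[1,1j])*(bc@[1,1j])).sum(); yaw=np.angle(z)
R=np.array([[np.cos(yaw),-np.sin(yaw)],[np.sin(yaw),np.cos(yaw)]]); t=B.mean(0)-R@loc.mean(0)
def L(p,z): return (atz(f,c([p]),z)[0,:2]-t)@R
E
python3 - <<'E'
from m import *
print('yaw',yaw,t, abs(z)/(lc**2).sum())
for n,p,z in [('chan end-x',(777,170),.136),('chan end+x',(772,131),.136),('leg front',(312,165),.136),('leg front2',(313,200),.136),
 ('ptr tip',(738,129),.146),('ptr end',(740,158),.146),('mark tip',(682,90),.15),('mark in',(686,130),.15),('mark tip.136',(682,90),.136),
 ('lip back outer',(546,232),.181),('lip front outer',(534,232),.181),('plate rear outer',(608,181),.181),('pin',(508,150),.176),('lever end',(605,110),.176),
 ('far+y',(50,108),.1155),('far-y',(268,98),.1155),('near-y',(282,275),.112),('near+y',(52,275),.112),('near-y in',(272,268),.112)]: print(n,L(p,z)*1000, atz(f,c([p]),z)[0,:2])
# flap free edge heights: hinge + 95mm
o,d=ray(f,c([(22,65),(266,53)]))
for h,k in (((50,108),0),((268,98),1)):
    H=atz(f,c([h]),.1155)[0]
    for zz in np.arange(.19,.22,.005):
        P=atz(f,c([[(22,65),(266,53)][k]]),zz)[0]; print(k,zz,np.linalg.norm(P-H),((P-H)[:2]@R)*1000)
E
```

```text
yaw 0.1026890862675179 [ 0.5571 -0.0822] 0.9927307420840563
chan end-x [ -16.1012 -278.2415] [ 0.5696 -0.3606]
chan end+x [  14.4022 -277.5084] [ 0.5998 -0.3568]
leg front [13.6737 78.9183] [ 0.5626 -0.0023]
leg front2 [-13.2126  80.0862] [ 0.5357 -0.0039]
ptr tip [  16.4716 -247.9249] [ 0.5989 -0.3271]
ptr end [  -5.8931 -247.1754] [ 0.5765 -0.3287]
mark tip [  48.8794 -206.593 ] [ 0.6269 -0.2827]
mark in [  17.9771 -206.5866] [ 0.5961 -0.2858]
mark tip.136 [  51.2096 -210.3557] [ 0.6296 -0.2862]
lip back outer [-53.7668 -88.1134] [ 0.5126 -0.1754]
lip front outer [-53.1209 -79.3521] [ 0.5123 -0.1666]
plate rear outer [ -19.7699 -136.9122] [ 0.5514 -0.2204]
pin [  9.0146 -66.1902] [ 0.5728 -0.1471]
lever end [  33.6085 -140.6419] [ 0.6049 -0.2186]
far+y [ 76.7614 281.4508] [0.6046 0.2056]
far-y [ 71.682  109.6817] [0.6171 0.0343]
near-y [-67.3289 108.5237] [0.479  0.0189]
near+y [-54.3633 287.6854] [0.4735 0.1984]
near-y in [-61.3335 115.8952] [0.4842 0.0268]
0 0.19 0.07716589430079086 [19.6321  4.3479]
0 0.195 0.08169537054286209 [18.5267  3.2627]
0 0.2 0.0863046437965691 [17.4213  2.1774]
0 0.20500000000000002 0.09098158693599656 [16.3158  1.0921]
0 0.21000000000000002 0.09571628090222872 [15.2104  0.0068]
0 0.21500000000000002 0.10050056390856177 [14.105  -1.0785]
1 0.19 0.07717072606611432 [19.8124 -3.5414]
1 0.195 0.08176164701372093 [18.7316 -3.7206]
1 0.2 0.08641188015603757 [17.6509 -3.8998]
1 0.20500000000000002 0.09111234433756252 [16.5702 -4.079 ]
1 0.21000000000000002 0.09585565031938248 [15.4895 -4.2582]
1 0.21500000000000002 0.1006357404429311 [14.4087 -4.4374]
```

Emit:
send_rows --pt "0 0.3 -0.3 -0.1 0 0 -0.04" --pt "0 0.5 -0.5 -0.2 0 0 -0.08" --pt "0 0.7 -0.7 -0.2 0 0 -0.12" --pt "0 0.9 -0.9 -0.2 0 0 -0.16" --pt "0 1 -1 -0.2 0 0 -0.2" --pt "0 1 -1 -0.2 0 0 -0.24" --pt "0 1 -1 -0.2 0 0 -0.28" --pt "0 1 -1 -0.2 0 0 -0.32" --pt "0 1 -1 -0.2 0 0 -0.36" --pt "0 1 -1 -0.2 0 0 -0.4" --pt "0 1 -1 -0.2 0 0 -0.423" --pt "0 1 -1 -0.2 0 0 -0.423"

```text
clock: 1.1
tcp_pos: [0.3184, -0.4432, 0.2719]
orientation: [-2.101, -2.335, -0.0]
contact_force: [1.3, 0.6, -0.2]
grip_width: 0.0002
```

Emit:
send_rows --pt "0 0.25 0.25 0 0 0 0" --pt "0 0.5 0.5 0 0 0 0" --pt "0 0.75 0.75 0 0 0 0" --pt "0 1 1 0 0 0 0" --pt "0 1 1 0 0 0 0" --pt "0 1 1 0 0 0 0"

```text
clock: 1.6
tcp_pos: [0.4576, -0.2708, 0.2727]
orientation: [2.094, 2.341, 0.007]
contact_force: [0.3, 0.8, 0.1]
grip_width: -0.0002
```

Emit:
send_rows --pt "0 0.25 0 0 0 0 0" --pt "0 0.5 0 0 0 0 0" --pt "0 0.75 0 0 0 0 0" --pt "0 1 0 0 0 0 0" --pt "0 1 0 0 0 0 0"

```text
clock: 2.02
tcp_pos: [0.4364, -0.1224, 0.2725]
orientation: [-2.096, -2.339, -0.002]
contact_force: [0.4, -0.3, 0.3]
grip_width: -0.0002
```

Emit:
send_rows --pt "0 0.25 0 0 0 0 0" --pt "0 0.5 0 0 0 0 0" --pt "0 0.75 0 0 0 0 0" --pt "0 1 0 0 0 0 0" --pt "0 1 0 0 0 0 0"

```text
clock: 2.43
tcp_pos: [0.4208, 0.0264, 0.2728]
orientation: [-2.096, -2.34, -0.003]
contact_force: [-0.1, -0.1, 0.3]
grip_width: -0.0003
```

Emit:
send_rows --pt "0 0.25 0 0.1 0 0 0" --pt "0 0.5 0 0.2 0 0 0" --pt "0 0.53 0 0.3 0 0 0" --pt "0 0.53 0 0.3 0 0 0" --pt "0 0.53 0 0.3 0 0 0"

```text
clock: 2.85
tcp_pos: [0.413, 0.0981, 0.2268]
orientation: [-2.104, -2.331, 0.003]
contact_force: [1.0, 0.3, 0.9]
grip_width: -0.0001
```

```bash
python3 - <<'E'
from m import *
o=r.get_obs(); p=o['tcp_pos']; print(o['clock'],p,(p[:2]-t)@R, o['joints'],o['contact_force'])
w=snap('wrist','w1');s=snap('side','s1'); print(proj(s,[p,p+[0,0,-.011]]))
a=cv2.imread('pics/w1.png'); b=cv2.resize(cv2.imread('pics/s1.png')[180:360,230:400],None,fx=2.8,fy=2.667)
cv2.imwrite('pics/c1.png',cv2.convertScaleAbs(np.hstack([cv2.resize(a,(320,240)), cv2.resize(b,(453,480))[:240*1]*0+0 if 0 else cv2.resize(b,(453,480))[0:480][::1][:240]]) if 0 else np.hstack([cv2.copyMakeBorder(cv2.resize(a,(340,255)),0,225,0,0,0),cv2.resize(b,(453,480))]),alpha=1.3,beta=10))
E
```

```text
2.85 [0.413  0.0981 0.2268] [-0.1248  0.1941] [ 0.3123  0.1413 -0.737   2.0972  0.1165  0.9447 -0.3861] [0.9904 0.2608 0.9445]
[[359.9088 248.049 ]
 [359.7576 251.8455]]
```

View pics/c1.png

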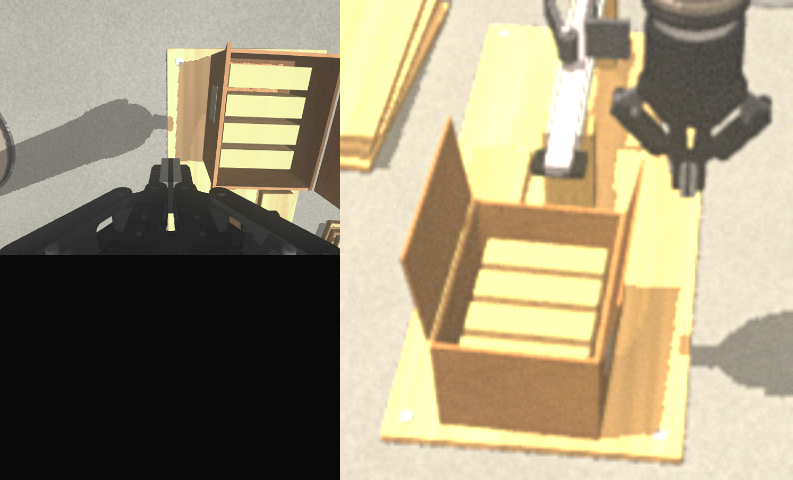

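Emit:
send_rows --pt "0 0 0 0.2 0 0 0" --pt "0 0 0 0.393 0 0 0" --pt "0 0 0.05 0.393 0 0 0" --pt "0 0 0.18 0.393 0 0 0" --pt "0 0 0.313 0.393 0 0 0" --pt "0 0 0.37 0.387 0 0 0" --pt "0 0 0.427 0.38 0 0 0" --pt "0 0 0.48 0.41 0 0 0" --pt "0 0 0.527 0.44 0 0 0" --pt "0 0 0.56 0.47 0 0 0" --pt "0 0 0.587 0.5 0 0 0" --pt "0 0 0.612 0.535 0 0 0" --pt "0 0 0.633 0.573 0 0 0" --pt "0 0 0.64 0.6 0 0 0" --pt "0 0 0.647 0.627 0 0 0" --pt "0 0 0.647 0.65 0 0 0" --pt "0 0 0.647 0.675 0 0 0" --pt "0 0 0.647 0.675 0 0 0" --pt "0 0 0.647 0.675 0 0 0"

```text
clock: 4.53
tcp_pos: [0.51, 0.1088, 0.1261]
orientation: [2.104, 2.333, 0.0]
contact_force: [0.7, 0.2, 1.7]
grip_width: -0.0001
```

```bash
python3 - <<'E'
from m import *
o=r.get_obs(); p=o['tcp_pos']; print(o['clock'],p,(p[:2]-t)@R, o['contact_force'])
s=snap('side','s2'); w=snap('wrist','w2')
b=cv2.resize(cv2.imread('pics/s2.png')[180:360,230:400],(400,424)); a=cv2.resize(cv2.imread('pics/w2.png'),(400,300))
cv2.imwrite('pics/c2.png',cv2.convertScaleAbs(np.hstack([cv2.copyMakeBorder(a,0,124,0,0,0),b]),alpha=1.3,beta=10))
E
```

```text
4.5333 [0.51   0.1088 0.1261] [-0.0272  0.1948] [0.719  0.1703 1.6517]
```

View pics/c2.png

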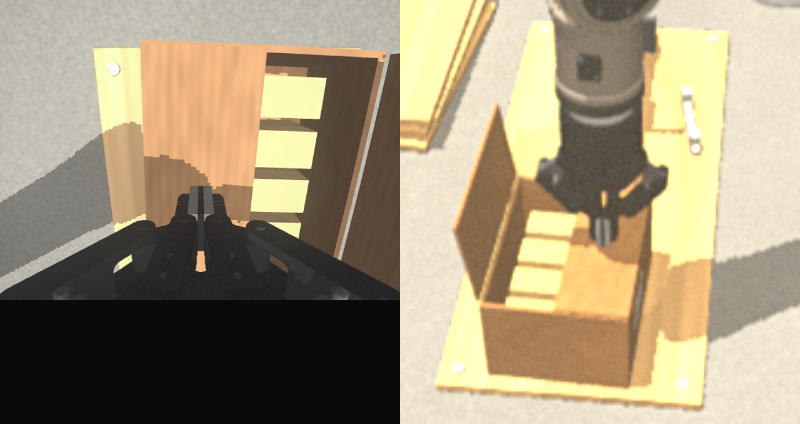

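Narrow flap lies flat, wide one still standing. Now up and over to the far side.

Emit:
send_rows --pt "0 0 0 -0.25 0 0 0" --pt "0 0 0 -0.5 0 0 0" --pt "0 0 0 -0.75 0 0 0" --pt "0 0 0.1 -0.8 0 0 0" --pt "0 0 0.35 -0.8 0 0 0" --pt "0 0 0.6 -0.8 0 0 0" --pt "0 0 0.85 -0.8 0 0 0" --pt "0 0 1 -0.8 0 0 0" --pt "0 0 1 -0.8 0 0 0" --pt "0 0 1 -0.8 0 0 0"

```text
clock: 5.47
tcp_pos: [0.6592, 0.1241, 0.2447]
orientation: [-2.103, -2.331, 0.002]
contact_force: [-0.4, 1.4, 0.8]
grip_width: -0.0001
```

Emit:
send_rows --pt "0 0 0 0.2 0 0 0" --pt "0 0 0 0.4 0 0 0" --pt "0 0 -0.03 0.41 0 0 0" --pt "0 0 -0.14 0.41 0 0 0" --pt "0 0 -0.247 0.41 0 0 0" --pt "0 0 -0.32 0.4 0 0 0" --pt "0 0 -0.393 0.39 0 0 0" --pt "0 0 -0.47 0.42 0 0 0" --pt "0 0 -0.54 0.45 0 0 0" --pt "0 0 -0.58 0.49 0 0 0" --pt "0 0 -0.62 0.535 0 0 0" --pt "0 0 -0.648 0.59 0 0 0" --pt "0 0 -0.673 0.643 0 0 0" --pt "0 0 -0.685 0.68 0 0 0" --pt "0 0 -0.693 0.715 0 0 0" --pt "0 0 -0.693 0.75 0 0 0" --pt "0 0 -0.693 0.78 0 0 0" --pt "0 0 -0.693 0.78 0 0 0" --pt "0 0 -0.693 0.78 0 0 0"

```text
clock: 7.05
tcp_pos: [0.5558, 0.1133, 0.1295]
orientation: [2.104, 2.333, -0.002]
contact_force: [-4.2, -0.2, 8.4]
grip_width: -0.0001
```

```bash
python3 - <<'E'
from m import *
o=r.get_obs(); p=o['tcp_pos']; print(o['clock'],p,(p[:2]-t)@R, o['contact_force'])
s=snap('side','s3'); w=snap('wrist','w3')
b=cv2.resize(cv2.imread('pics/s3.png')[180:360,230:400],(400,424)); a=cv2.resize(cv2.imread('pics/w3.png'),(400,300))
cv2.imwrite('pics/c3.png',cv2.convertScaleAbs(np.hstack([cv2.copyMakeBorder(a,0,124,0,0,0),b]),alpha=1.3,beta=10))
E
```

```text
7.05 [0.5558 0.1133 0.1295] [0.0188 0.1946] [-4.2012 -0.1926  8.3974]
```

View pics/c3.png

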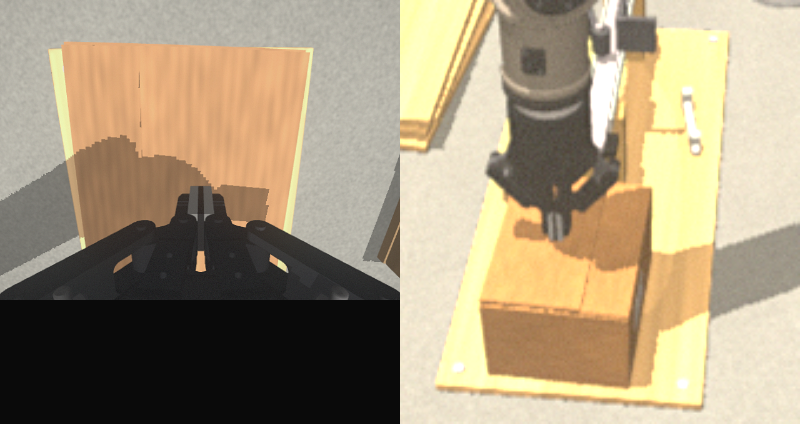

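Emit:
send_rows --pt "0 0 0 -0.25 0 0 0" --pt "0 0 0 -0.5 0 0 0" --pt "0 0 0 -0.7 0 0 0" --pt "0.3 -0.25 0 -0.7 0 0 0" --pt "0.5 -0.5 0 -0.7 0 0 0" --pt "0.9 -0.75 0 -0.7 0 0 0" --pt "0.9 -1 0 -0.7 0 0 0" --pt "0.9 -1 0 -0.7 0 0 0"

```text
clock: 7.82
tcp_pos: [0.5719, -0.0461, 0.2331]
orientation: [2.116, 2.318, -0.006]
contact_force: [-0.9, -0.4, -0.5]
grip_width: 0.0601
```

Emit:
send_rows --pt "0.9 -0.25 -0.06 0 0 0 0" --pt "0.9 -0.5 -0.125 0 0 0 0" --pt "0.9 -0.75 -0.125 0 0 0 0" --pt "0.9 -1 -0.125 0 0 0 0" --pt "0.9 -1 -0.125 0 0 0 0" --pt "0.9 -1 -0.125 0 0 0 0" --pt "0.9 -1 -0.125 0 0 0 0"

```text
clock: 8.4
tcp_pos: [0.5681, -0.1862, 0.2337]
orientation: [-2.104, -2.332, -0.001]
contact_force: [0.2, 0.7, 0.1]
grip_width: 0.0766
```

```bash
python3 - <<'E'
from m import *
o=r.get_obs(); p=o['tcp_pos']; print(o['clock'],p,(p[:2]-t)@R, o['contact_force'],o['grip_width'])
s=snap('side','s4'); w=snap('wrist','w4'); T=snap('top','t4')
b=cv2.resize(cv2.imread('pics/s4.png')[140:260,260:380],(360,360)); a=cv2.resize(cv2.imread('pics/w4.png')[:,60:580],(440,406))
cv2.imwrite('pics/c4.png',cv2.convertScaleAbs(np.hstack([a,cv2.copyMakeBorder(b,0,46,0,0,0)]),alpha=1.3,beta=10))
# predicted pts in wrist view
W=lambda bx,by,z: np.r_[t+R@[bx,by],z]
for n,q in [('lipback outer top',(-.052,-.088,.181)),('plate rear top',(-.015,-.138,.181)),('ptr tip',(.018,-.248,.146)),('mark',(.018,-.207,.15))]:
    u=proj(w,[W(*q)])[0]; v=proj(s,[W(*q)])[0]; print(n,'wrist crop',(u-[60,0])*.846,'side crop',(v-[260,140])*3+[440,0])
E
```

```text
8.4 [ 0.5681 -0.1862  0.2337] [ 0.0003 -0.1046] [0.1943 0.7129 0.0886] 0.07661719934393373
lipback outer top wrist crop [131.3728 210.8526] side crop [672.922  140.6182]
plate rear top wrist crop [195.2637 285.8075] side crop [636.4009 105.576 ]
ptr tip wrist crop [240.2189 379.9376] side crop [614.5228  68.7957]
mark wrist crop [241.584  342.9165] side crop [609.3846  89.3897]
```

View pics/c4.png

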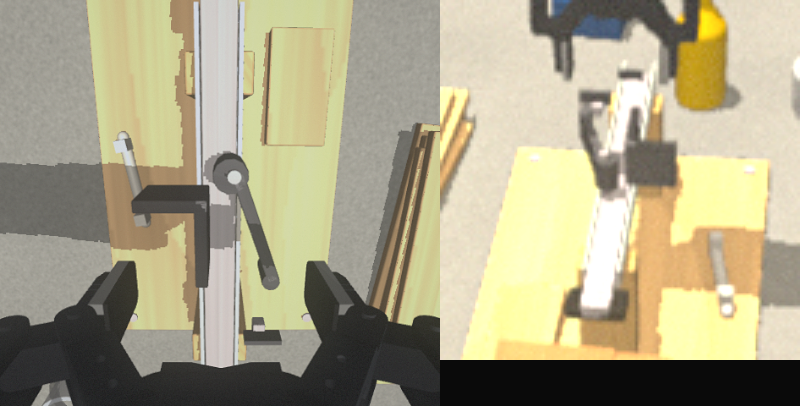

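```bash
python3 - <<'E'
from m import *
s=load('s0')
W=lambda bx,by,z: np.r_[t+R@[bx,by],z]
for z in (.14,.15,.16,.17):
    q=L((683.5,110),z); v=proj(s,[W(*q,z)])[0]; w=proj(load('w4'),[W(*q,z)])[0]
    print(z,q*1000,'s0c',(v-[235,150])*2.8+1,'wrist crop',(w-[60,0])*.846)
a=cv2.imread('pics/w4.png')[380:430,330:420]; b=cv2.imread('pics/s0.png')[160:200,300:350]
cv2.imwrite('pics/c5.png',cv2.convertScaleAbs(np.hstack([cv2.resize(a,(540,300),interpolation=cv2.INTER_CUBIC),cv2.resize(b,(375,300),interpolation=cv2.INTER_CUBIC)])[:,:800],alpha=1.5,beta=20))
E
```

```text
0.14 [  34.9455 -208.8835] s0c [212.8045  62.8574] wrist crop [261.3097 336.6019]
0.15 [  33.4308 -206.1996] s0c [213.6808  56.1059] wrist crop [261.0356 342.0565]
0.16 [  31.9161 -203.5158] s0c [214.567  49.277] wrist crop [260.7379 347.9613]
0.17 [  30.4015 -200.832 ] s0c [215.4633  42.3695] wrist crop [260.4134 354.3739]
```

View pics/c5.png

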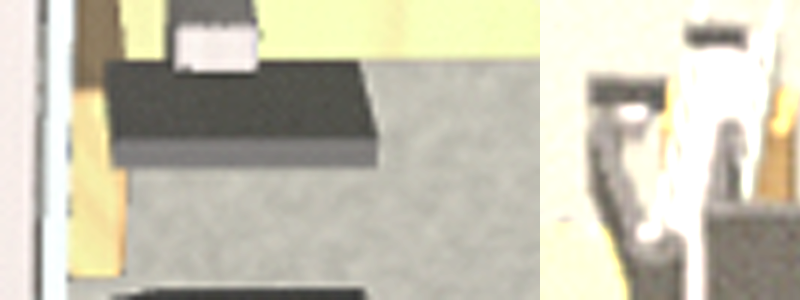

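Emit:
send_rows --pt "0.9 -0.05 0 0 0 0 0" --pt "0.9 -0.05 0 0.2 0 0 0" --pt "0.9 -0.05 0 0.4 0 0 0" --pt "0.9 -0.05 0 0.54 0 0 0" --pt "0.9 -0.05 0 0.54 0 0 0" --pt "0.9 0 0 0.54 0 0 0" --pt "0.9 0.03 0 0.54 0 0 0" --pt "0.9 0.06 0 0.54 0 0 0" --pt "0.9 0.1 0 0.54 0 0 0" --pt "0.9 0.14 0 0.54 0 0 0" --pt "0.9 0.18 0 0.54 0 0 0" --pt "0.9 0.22 0 0.54 0 0 0" --pt "0.9 0.25 0 0.54 0 0 0" --pt "0.9 0.27 0 0.54 0 0 0" --pt "0.9 0.284 0 0.54 0 0 0" --pt "0.9 0.284 0 0.54 0 0 0" --pt "0.9 0.284 0 0.54 0 0 0"

```text
clock: 9.97
tcp_pos: [0.5635, -0.1443, 0.1531]
orientation: [-2.104, -2.333, -0.0]
contact_force: [0.8, -3.2, 2.1]
grip_width: 0.0767
```

```bash
python3 - <<'E'
from m import *
o=r.get_obs(); p=o['tcp_pos']; print(o['clock'],p,(p[:2]-t)@R, o['contact_force'],o['grip_width'])
s=snap('side','s6'); w=snap('wrist','w6'); T=snap('top','t6')
b=cv2.resize(cv2.imread('pics/t6.png')[180:260,340:470],(400,246),interpolation=cv2.INTER_CUBIC); a=cv2.resize(cv2.imread('pics/w6.png')[:,60:580],(400,369)); 
c=cv2.resize(cv2.imread('pics/s6.png')[150:220,280:370],(400,311),interpolation=cv2.INTER_CUBIC)
cv2.imwrite('pics/c6.png',cv2.convertScaleAbs(np.hstack([cv2.copyMakeBorder(a,0,188,0,0,0),np.vstack([b,c])]),alpha=1.3,beta=10))
E
```

```text
9.9667 [ 0.5635 -0.1443  0.1531] [ 0.     -0.0625] [ 0.8203 -3.2446  2.0747] 0.07665883849043269
```

View pics/c6.png

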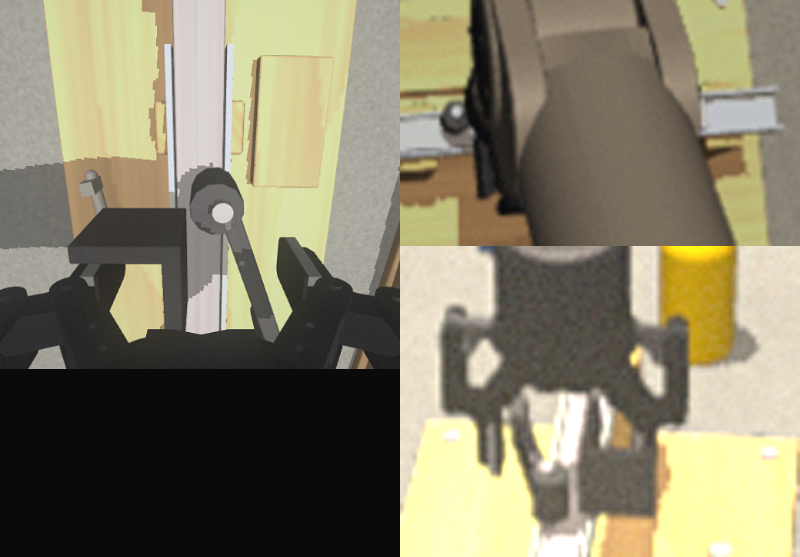

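```bash
python3 - <<'E'
from m import *
lo=lambda f,uv,z:((atz(f,[uv],z)[0,:2]-t)@R)*1000
T=load('t6'); k=400/130
print('pin now',lo(T,((455-400+.5)/k-.5+340,(118+.5)/(246/80)-.5+180),.176),'before',L((508,150),.176)*1000)
w=load('w6'); w4=load('w4')
print('lip back now',lo(w,(70/.769+60,263/.769),.181),lo(w,(165/.769+60,263/.769),.181))
print('lip back w4',lo(w4,(133/.846+60,210/.846),.181),lo(w4,(196/.846+60,211/.846),.181))
print('pin wrist now',lo(w,(222/.769+60,212/.769),.178),'w4',lo(w4,(234/.846+60,177/.846),.178))
E
```

```text
pin now [  4.175  -29.2297] before [  9.0146 -66.1902]
lip back now [-51.5662 -51.8426] [-13.5834 -51.6463]
lip back w4 [-50.9875 -87.4681] [-13.5184 -88.0161]
pin wrist now [  8.7721 -31.1901] w4 [  8.8934 -68.0829]
```

```bash
python3 - <<'E'
from m import *
import os
g=cv2.imread('pics/s0.png').mean(2); print(g[158:178,314:332].astype(int)); print(g[164:184,304:320].astype(int))
s=load('s0')
W=lambda bx,by,z: np.r_[t+R@[bx,by],z]
print('pointer, fin front top/bottom edges',proj(s,[W(.003,-.248+.0015,.146),W(.003,-.248+.0015,.136),W(.018,-.2465,.146),W(.003,-.2495,.146)]))
print('mark',proj(s,[W(.033,-.206+.002,.151),W(.033,-.206-.002,.151),W(.033,-.204,.136)]))
E
```

```text
[[159 162 161 157 158 161 157 155 156 158 161 160 157 161 159 159 158 154]
 [160 158 161 160 159 164 159 159 160 160 157 160 158 160 160 155 157 160]
 [157 162 159 159 161 157 163 188 168 162 160 160 158 156 153 155 158 175]
 [158 160 160 156 159 163 173 194 167 162 163 163 161 162 156 158 169 186]
 [160 156 158 155 160 147 163 174 139 147 152 151 159 161 154 159 171 186]
 [154 160 161 163 163 124 112 113 102 105 108 111 115 128 150 158 181 172]
 [161 158 160 157 157 103  68  63  60  68  57  64  69 113 165 169 199 151]
 [161 161 160 162 165 108  68  57  63  64  62  64  64 111 187 179 211 148]
 [157 157 160 162 160 155 129 121 140 146 147 142 120 123 190 176 219 140]
 [157 160 158 155 161 173 177 192 196 193 193 195 184 180 201 159 192 129]
 [160 160 158 158 162 190 169 202 209 206 206 206 205 205 209 143 181 127]
 [151 155 156 157 161 200 155 195 204 202 203 203 201 203 210 172 160 129]
 [116 113 110 149 162 207 157 189 204 204 204 202 201 202 211 191 141 123]
 [ 69  73  79 170 182 199 168 194 202 202 203 202 198 199 189 209 143 118]
 [ 57  49  72 175 183 186 190 200 201 201 202 198 
[... 1231 characters left out ...]
105 120 125 116 126 155 156 177 201 163]
 [160 157 122 101  98  92  83 103 105 106 143 153 131 149 184 194]
 [159 160 108 101 104  98  84 116 117 121 155 158 132 165 166 201]
 [164 160 105  87 100 105  88 134 146 146 156 158 133 182 144 194]
 [157 163 102  67  95 101 100 148 152 154 157 153 137 200 147 190]
 [158 159 111  72  98 106 105 149 156 157 157 154 145 191 162 190]
 [158 161 117  69  92 102 103 137 154 157 156 151 145 178 172 198]
 [161 161 117  71  63  97 105 117 145 155 155 157 178 172 186 200]]
pointer, fin front top/bottom edges [[323.3312 163.4785]
 [323.3793 166.4242]
 [318.1139 163.2212]
 [323.4446 162.8994]]
mark [[311.0019 169.8297]
 [311.1799 169.0296]
 [311.1542 174.2901]]
```

Emit:
send_rows --pt "0.9 0.02 0 0 0 0 0" --pt "0.9 0.035 0 0 0 0 0" --pt "0.9 0.035 0 0 0 0 0" --pt "0.9 0.035 0 0 0 0 0" --pt "0.9 0.035 0 0 0 0 0" --pt "0.9 0.035 0 0 0 0 0"

```text
clock: 10.62
tcp_pos: [0.5628, -0.1393, 0.1528]
orientation: [-2.104, -2.332, 0.0]
contact_force: [0.8, -4.0, -0.4]
grip_width: 0.0768
```

Emit:
send_rows --pt "0.6 0 0 0 0 0 0" --pt "0.5 0 0 0 0 0 0" --pt "0.4 0 0 0 0 0 0" --pt "0.3 0 0 0 0 0 0" --pt "0.2 0 0 0 0 0 0" --pt "0.1 0 0 0 0 0 0" --pt "0 0 0 0 0 0 0" --pt "0 0 0 0 0 0 0" --pt "0 0 0 0 0 0 0" --pt "0 0 0 0 0 0 0" --pt "0 0 0 0 0 0 0" --pt "0 0 0 0 0 0 0" --squeeze 30

```text
clock: 11.62
tcp_pos: [0.562, -0.1398, 0.1536]
orientation: [-2.105, -2.331, 0.003]
contact_force: [-5.4, -3.9, 8.3]
grip_width: 0.0295
```

```bash
python3 - <<'E'
from m import *
o=r.get_obs(); p=o['tcp_pos']; print(o['clock'],p,(p[:2]-t)@R, o['contact_force'],o['grip_width'])
s=snap('side','s7'); w=snap('wrist','w7')
a=cv2.imread('pics/w7.png')[:,60:580]; b=cv2.resize(cv2.imread('pics/s7.png')[150:290,270:370],(270,378),interpolation=cv2.INTER_CUBIC)
cv2.imwrite('pics/c7.png',cv2.convertScaleAbs(np.hstack([a,cv2.copyMakeBorder(b,0,102,0,0,0)]),alpha=1.3,beta=10))
W=lambda bx,by,z: np.r_[t+R@[bx,by],z]
print('expected in crop: lip back outer top',proj(w,[W(-.052,-.0464,.181)])-[60,0],'pin',proj(w,[W(.009,-.0264,.178)])-[60,0])
E
```

```text
11.6167 [ 0.562  -0.1398  0.1536] [-0.001  -0.0579] [-5.386  -3.8598  8.3006] 0.029470378034964027
expected in crop: lip back outer top [[ 93.1077 338.8364]] pin [[292.152  274.6966]]
```

View pics/c7.png

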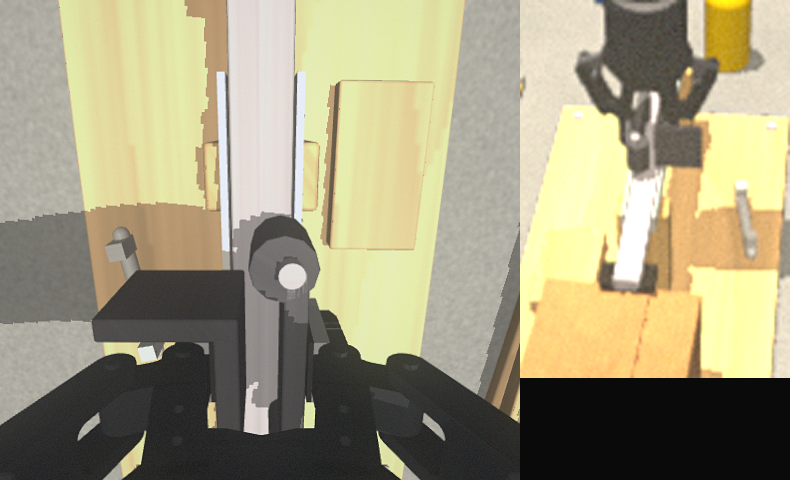

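Emit:
send_rows --pt "0 0.008 0 0 0 0 0" --pt "0 0.008 0 0 0 0 0" --pt "0 0.008 0 0 0 0 0" --pt "0 0.008 0 0 0 0 0" --pt "0 0.008 0 0 0 0 0" --pt "0 0.008 0 0 0 0 0"

```text
clock: 12.22
tcp_pos: [0.5619, -0.139, 0.1536]
orientation: [-2.105, -2.331, 0.004]
contact_force: [-5.6, -4.6, 9.2]
grip_width: 0.0293
```

```bash
python3 - <<'E'
from m import *
o=r.get_obs(); p=o['tcp_pos']; print(o['clock'],p,(p[:2]-t)@R, o['contact_force'],o['grip_width'],abs(o['qvel']).max())
print(r.hand_in())
E
```

```text
12.2167 [ 0.5619 -0.139   0.1536] [-0.001 -0.057] [-5.5853 -4.6346  9.2071] 0.02926666712943852 0.0015233303349583187
the job is handed in; nothing more can be done
None
```

I folded the narrow flap flat, then the wide flap over it. I pushed the leg about 42 mm to the mark, held it there with the lever open, and squeezed the lever shut. I handed the job in at about 12.2 s, still gripping; hand-in gives no verdict.

**What the last checks showed:**
- **Flaps:** both looked flat in the pictures taken after folding, and the part of the carton top still in view looked flat with the leg out over it.
- **Lever:** it looked parallel to the leg. The fingers stopped 29.3 mm apart, close to the 30 mm of a shut lever.
- **Grip:** I closed with a 30 N squeeze. The arm was at rest, and the force along the leg was about 4.6 N, which is what the return spring should give.

**What I could not confirm:** the gripper hid the pointer and the mark once the leg was out, so I never saw them lined up. The leg's position comes from the lip and the lever pin in the wrist pictures, plus where I measured the mark at the start.
- **Top and wrist views:** they put the mark about 41.5 mm from the leg's starting position.
- **Side view:** it suggested up to about 3 mm more. I nudged the leg about 1 mm further at the end because of this. I estimate the pointer is within about 3 mm of the mark, inside the 6 mm allowed.

I did not measure the bystanders again. The glue bottle, offcut and drawer pull looked undisturbed in the later pictures. The tape, screwdriver and screw tray were not rechecked.

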